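# Stand the four seasonings on their coasters by the stove

### The job

Get the seasonings ready beside the stove: stand each of the four small seasoning containers upright inside the rim of its own coaster - the little red-capped spice jar on the red coaster, the little green-capped spice jar on the green one, the wooden pepper mill on the wooden one, and the glass salt shaker on the white one. Leave the two big storage jars where they stand, even though their lids are red and green too, and do not knock anything over.

Things in the scene. Friction and masses are not known exactly. Their poses are not given: they have to be found in the camera images.
- spice_red: Small glass spice jar with a red cap, 45 mm across, 108 mm high (red cap from 87 mm up). Its origin is the centre of its underside; z points up along its axis (round, so yaw does not matter). Stands upright on the worktop, loose.
- spice_green: Small glass spice jar with a green cap, 44 mm across, 100 mm high (green cap from 80 mm up). Its origin is the centre of its underside; z points up along its axis (round, so yaw does not matter). Stands upright on the worktop, loose.
- pepper_mill: Brown wooden pepper mill, 58 mm across at the foot, 170 mm high; its rounded head, 49 mm across, from 123 to 159 mm up, can be gripped (about 140 mm up) and does not turn. Its origin is the centre of its underside; z points up along its axis (round, so yaw does not matter). Stands upright on the worktop, loose.
- salt_shaker: Glass salt shaker with a pale steel top, 47 mm across at the foot, tapering upward, 112 mm high; grip its glass body 40 to 55 mm above its foot (above 76 mm there is nothing firm to hold). Its origin is the centre of its underside; z points up along its axis (round, so yaw does not matter). Stands upright on the worktop, loose.
- coaster_red: Red small round dish-shaped coaster fixed to the worktop: 84 mm across, rim top 11 mm above the worktop, flat inner floor 74 mm across and 5 mm above the worktop. Origin: centre of its underside, z up.
- coaster_green: Green small round dish-shaped coaster fixed to the worktop: 84 mm across, rim top 11 mm above the worktop, flat inner floor 74 mm across and 5 mm above the worktop. Origin: centre of its underside, z up.
- coaster_wood: Pale wooden small round dish-shaped coaster fixed to the worktop: 84 mm across, rim top 11 mm above the worktop, flat inner floor 74 mm across and 5 mm above the worktop. Origin: centre of its underside, z up.
- coaster_white: White ceramic small round dish-shaped coaster fixed to the worktop: 84 mm across, rim top 11 mm above the worktop, flat inner floor 74 mm across and 5 mm above the worktop. Origin: centre of its underside, z up.
- store_jar_red: Big glass storage jar with a red lid, 89 mm across, 182 mm high; not a seasoning: an obstacle to leave alone. Origin: centre of its underside, z up. Stands loose.
- store_jar_green: Big glass storage jar with a green lid, 84 mm across, 172 mm high; not a seasoning: an obstacle to leave alone. Origin: centre of its underside, z up. Stands loose.
Things that resemble listed ones, but are neither listed nor needed, are in the scene too. There is more than one size of the pepper_mill; the job needs the larger.

How it is judged:
By the outcome, as a careful person would: the job done as asked, in the order asked, and still so for the second after the job is handed in, with the robot touching nothing.
It also fails if it takes over 136 s, if anything falls off the work surface, if the arm or the gripper's body presses on something with over 40 N, if the wrist force passes 120 N, or if a joint passes its speed limit or range.

### The arm

A 6-joint arm with a two-finger parallel gripper is mounted at the origin on a cart in front of the work surface, level with it; the furniture and walls round the work are solid. World frame = base frame: x ahead of the robot, y to its left, z up, the work surface at z = 0. Lengths are in m, angles in degrees, forces in N, time in s.
With the tool pointing down it reaches from about 0.375 to 0.9 m from the base axis. Payload 3.1 kg.
Tool frame: the origin (TCP) lies where the fingers leave the gripper's body, on its centre line; the fingertips stand 70 mm ahead of it and the grasp point (between the pads) lies 51 mm ahead of it; z points along the fingers, y is the line along which they close (so a half turn about z gives the same grasp; the last joint's range is limited). The gripper opens to 87 mm and grips with 3 to 60 N. Pads are 19 mm wide; open, the fingers measure 117 mm over their backs; the gripper's body (75 mm by 190 mm) begins 51 mm behind the grasp point.
Start: joints at [65.69, 30.224, 82.088, -0, 67.689, -10.227], TCP at [0.152, 0.606, 0.292] pointing down, gripper open.
Joint ranges: [-176.69, 176.69], [-43.24, 126.21], [12.49, 139.97], [-82, 262], [0, 151.66], [-163.58, 163.58]. Speed limits (degrees/s): [159.86, 159.86, 180, 180, 180, 180].

### API

Orientations are given as a 3x3 rotation matrix whose columns are the frame's x, y, z axes.
In Python, from rig import readout, capture, calibration, bot, look_for gives the robot as it stands. The module is installed in compiled form; this text tells all that it offers.
- The arm moves only by the shell command python3 -m pendant 'ROWS'. ROWS is JSON, a list of rows, each a list of 7 numbers: the shift along the tool's x, y, z normalised to -1 to 1, where 1 is 200 mm, then the turn, a rotation vector about the tool's x, y, z normalised to -1 to 1, where 1 is 180 degrees, then the closure, from -1 (fully open) to 1 (shut). In form: [[dx, dy, dz, ax, ay, az, grip], ...]. A call has 1 to 8 rows; each row is the pose to reach, as a shift and turn from the pose commanded when the call began, along the tool's axes at that moment, turning the shorter way round; what a row does not reach only later rows make up. A row lasts 1/10 s, in which the tool goes at most 50 mm and 8.59 degrees, less where a joint would pass 70% of its speed; a pose out of reach is approached as far as the arm can. A call with a number of a shift or a turn outside -1 to 1 is refused whole. A call with a gripper value outside its range is refused whole. The fingers move at their own pace and stop on an object; the grip force is fixed at half the most. Time passes only in rows, so rows that repeat a pose let the fingers close. It gives the time, the measured TCP pose, the force, the opening and the grip force at its end, in the units of the state.
- readout.read_state(): the state, without advancing time (a new reading comes with each control period).
- capture(name): name is "scene" or "side" or "wrist"; returns (picture, depth): 420x560x3 uint8, red, green, blue; 420x560 float32, m along the optical axis (not along the pixel's ray), 0 where there is no reading.
- calibration(name): a dict with "mtx" (3x3 intrinsics, pixels), "T" (4x4, takes a point from camera to world coordinates); the wrist camera has in their place "mount" (4x4, takes a point from camera to tool coordinates, whose origin is the TCP and whose axes are the flange's). Camera axes: x right, y down, z forward; pixel columns grow to the right and rows downward; lengths in m; the calibration is good to about 2 mm. A picture is of the moment at which its call begins: read the wrist's pose just before it. calibration takes no time and is no camera call.
- bot.hand_in(): hands the job in; it is judged then, once.
Trained networks look in the newest picture that a camera, given by its name, has taken for a name from the list of things; names that differ only in an ending like _2 or _b are one class to them, and where a whole thing is asked for, a point or a joint stands for the part that bears it (a point fixed in the world has none). Each returns a list of dicts, best first, with "conf" (0 to 1); they miss things now and then, are a little off and sometimes report something else, mostly with a low value. They report only what shows in the picture. A call takes as long as a camera call. They do not tell look-alikes from the thing itself.
- look_for(thing, camera): "extent" ([left, top, right, bottom] in pixels, round what is visible of it).
The state is a dict: "time_s": time; "joint_positions": joint angles; "qvel": joint speeds; "tau": joint torques, N m; "position": TCP position; "tcp_rot": TCP orientation; "force": force on the tool from outside, world axes, zero at the start; "moment": the same for the moment, N m; "opening": opening from 0.0 (shut) to 1.0 (fully open); "grasp_force": force on a finger pad.
Only numpy, scipy, OpenCV 4.12 (cv2) and the standard library are available. Lean on these libraries where they do the work, as an engineer would, in place of code of your own. Each camera call takes 0.05 s, during which the arm holds its last target. There are 200 camera calls.

## Working session

There is one attempt and no reset: what is moved stays moved. The work goes in short steps, Python scripts to look and compute and a shell command to move; the robot and the scene stay as the last step left them, time stands still between calls to the robot, and variables do not carry over. Pictures are saved under pics/ and viewed, at most 14 in all, crops included, and the job is handed in when it is done.

```bash
mkdir -p pics; cat > h.py <<'E'
import numpy as np, cv2
from rig import readout, capture, calibration, bot, look_for
def T_of(name):
    c=calibration(name)
    if name!='wrist': return c['mtx'],c['T']
    s=readout.read_state(); W=np.eye(4); W[:3,:3]=s['tcp_rot']; W[:3,3]=s['position']
    return c['mtx'],W@c['mount']
def cloud(name):
    K,T=T_of(name); im,d=capture(name)
    v,u=np.mgrid[:d.shape[0],:d.shape[1]]
    P=np.stack([(u-K[0,2])/K[0,0]*d,(v-K[1,2])/K[1,1]*d,d],-1)@T[:3,:3].T+T[:3,3]
    P[d==0]=np.nan
    return im,P
def save(im,n): cv2.imwrite(f'pics/{n}.png',im[:,:,::-1])
E
python3 - <<'E'
from h import *
s=readout.read_state();print(s['time_s'],s['position'],np.round(s['tcp_rot'],3).tolist())
for cam in ['scene','side']:
    im,P=cloud(cam);save(im,cam)
    print(cam,np.round(calibration(cam)['T'][:3,3],2))
    for t in ['spice_red','spice_green','pepper_mill','salt_shaker','coaster_red','coaster_green','coaster_wood','coaster_white','store_jar_red','store_jar_green']:
        for r in look_for(t,cam):
            if r['conf']<.2: continue
            l,tp,rr,b=[int(x) for x in r['extent']]
            Q=P[tp:b+1,(l+rr)//2-3:(l+rr)//2+4].reshape(-1,3)
            print(t,round(r['conf'],2),[l,tp,rr,b],np.round(np.nanmedian(Q,0),3),np.round(np.nanmax(Q[:,2]),3))
E
```

```text
0.0 [0.15178346 0.60568106 0.29128725] [[-0.97, 0.243, -0.001], [0.243, 0.97, -0.002], [0.0, -0.002, -1.0]]
scene [ 0.13 -0.6   0.8 ]
spice_red 0.58 [286, 195, 301, 236] [0.515 0.01  0.071] 0.11
spice_green 0.86 [249, 152, 264, 185] [0.528 0.242 0.068] 0.103
pepper_mill 0.66 [209, 107, 221, 118] [0.532 0.526 0.102] 0.122
pepper_mill 0.63 [261, 162, 284, 209] [0.518 0.127 0.083] 0.159
salt_shaker 0.58 [223, 126, 238, 157] [0.529 0.427 0.051] 0.12
salt_shaker 0.47 [363, 280, 427, 360] [ 0.488 -0.385  0.165] 0.185
coaster_red 0.69 [355, 270, 389, 302] [ 0.583 -0.236  0.005] 0.012
coaster_green 0.94 [325, 239, 356, 266] [ 0.581 -0.112  0.004] 0.012
coaster_wood 0.94 [280, 253, 314, 283] [ 0.459 -0.096  0.005] 0.013
coaster_white 0.88 [316, 292, 352, 327] [ 0.468 -0.239  0.005] 0.012
store_jar_red 0.84 [365, 280, 428, 364] [ 0.49  -0.387  0.156] 0.185
store_jar_green 0.79 [192, 124, 230, 182] [0.423 0.322 0.117] 0.175
side [0.09 0.99 0.96]
spice_red 0.78 [286, 182, 300, 215] [0.515 0.046 0.066] 0.112
spice_green 0.75 [250, 228, 266, 256] [0.475 0.347 0.152] 0.175
pepper_mill 0.94 [204, 295, 222, 326] [0.51  0.542 0.073] 0.122
pepper_mill 0.76 [268, 192, 281, 239] [0.525 0.165 0.087] 0.175
salt_shaker 0.82 [218, 273, 239, 304] [0.52  0.456 0.056] 0.112
coaster_red 0.73 [296, 158, 318, 174] [ 0.583 -0.237  0.005] 0.014
coaster_green 0.57 [282, 173, 303, 191] [ 0.591 -0.113  0.009] 0.112
coaster_wood 0.76 [310, 187, 337, 204] [ 0.454 -0.093  0.005] 0.013
coaster_white 0.47 [321, 165, 344, 177] [ 0.479 -0.251  0.006] 0.014
store_jar_red 0.91 [324, 110, 349, 162] [ 0.501 -0.323  0.112] 0.186
store_jar_green 0.65 [254, 240, 288, 297] [0.418 0.394 0.136] 0.177
store_jar_green 0.63 [325, 109, 350, 161] [ 0.498 -0.325  0.112] 0.186
```

View pics/scene.png

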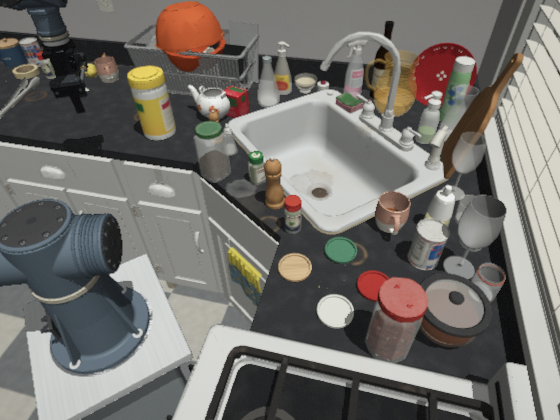

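View pics/side.png

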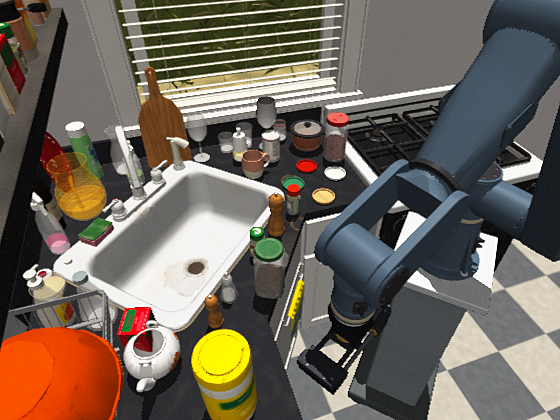

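Candidates in the scene picture:
- **Mills:** large at (273,183), small decoy at (213,113).
- **Red-capped:** spice jar at (293,213), storage jar at (398,320).
- **Green-capped:** spice jar at (257,167), storage jar at (210,150).
- **Salt shaker:** at (230,140). A shaker-like white item stands at (45,68), and a pale bottle at (268,82).

I choose the row at x≈0.52 by size. Next I fit the positions and check the choice in one close crop.

```bash
cat > fit.py <<'E'
from h import *
from scipy.optimize import least_squares
def run(camlist=('scene','side')):
    C={c:cloud(c) for c in camlist}
    G={'red':(.515,.015,.0225,.02,.08),'green':(.525,.245,.022,.03,.08),'mill':(.52,.14,.0245,.125,.157),'salt':(.525,.44,.02,.03,.07),
     'jarG':(.42,.35,.042,.05,.14),'jarR':(.49,-.355,.0445,.05,.15),'smill':(.525,.53,.02,.05,.1),
     'cR':(.583,-.236,.042,.006,.016),'cG':(.583,-.112,.042,.006,.016),'cW':(.459,-.096,.042,.006,.016),'cWh':(.468,-.239,.042,.006,.016)}
    for n,(x,y,r,a,b) in G.items():
        for c in camlist:
            Q=C[c][1].reshape(-1,3); cen=calibration(c)['T'][:2,3]
            m=(np.hypot(Q[:,0]-x,Q[:,1]-y)<r+.03)&(Q[:,2]>a)&(Q[:,2]<b); Q=Q[m]
            if len(Q)<8: print(n,c,'few',len(Q)); continue
            rr=r-.0025 if n[0]=='c' else r
            s=least_squares(lambda p:np.hypot(Q[:,0]-p[0],Q[:,1]-p[1])-rr,[x+.25*r*np.sign(x-cen[0]),y],loss='soft_l1',f_scale=.002)
            m2=(np.hypot(*(C[c][1].reshape(-1,3)[:,:2]-s.x).T)<r)
            print(n,c,len(Q),np.round(s.x,4),'res',round(float(np.median(abs(s.fun)))*1e3,1),'top',np.round(np.nanmax(C[c][1].reshape(-1,3)[m2,2]),3))
    return C
if __name__=='__main__':
    C=run(); im=C['scene'][0]
    save(cv2.resize(im[95:305,180:440],None,fx=3,fy=2.85,interpolation=cv2.INTER_CUBIC),'crop1')
    Q=C['scene'][1].reshape(-1,3)
    m=np.hypot(Q[:,0]-.527,Q[:,1]-.437)<.04
    for z in np.arange(.01,.13,.01):
        q=Q[m&(abs(Q[:,2]-z)<.005)]
        if len(q)>1: print(round(z,2),len(q),np.round(np.ptp(q[:,0]),3),np.round(q.mean(0),3))
E
python3 fit.py
```

```text
red scene 274 [0.5237 0.0277] res 0.8 top 0.111
red side 169 [0.521  0.0288] res 1.3 top 0.112
green scene 202 [0.5385 0.2579] res 1.3 top 0.103
green side 71 [0.538 0.261] res 1.3 top 0.106
mill scene 215 [0.5328 0.1453] res 2.4 top 0.17
mill side 151 [0.5293 0.142 ] res 2.7 top 0.172
salt scene 86 [0.5319 0.4456] res 2.2 top 0.113
salt side 152 [0.5305 0.4406] res 1.8 top 0.113
jarG scene 770 [0.4404 0.3577] res 2.1 top 0.175
jarG side 622 [0.4365 0.3631] res 2.4 top 0.176
jarR scene 1297 [ 0.5159 -0.3626] res 0.9 top 0.185
jarR side 495 [ 0.5125 -0.361 ] res 1.8 top 0.189
smill scene 36 [0.5238 0.5332] res 1.5 top 0.12
smill side 117 [0.5222 0.527 ] res 1.5 top 0.122
cR scene 216 [ 0.5882 -0.2401] res 2.0 top 0.015
cR side 123 [ 0.5839 -0.2348] res 3.4 top 0.016
cG scene 281 [ 0.5851 -0.1078] res 2.1 top 0.015
cG side 109 [ 0.5801 -0.1016] res 3.1 top 0.015
cW scene 276 [ 0.4544 -0.0925] res 1.7 top 0.015
cW side 157 [ 0.451  -0.0867] res 3.7 top 0.015
cWh scene 364 [ 0.4665 -0.2451] res 1.9 top 0.014
cWh side 125 [ 0.463  -0.2411] res 3.0 top 0.017
0.01 25 0.034 [0.532 0.422 0.01 ]
0.02 21 0.031 [0.534 0.422 0.02 ]
0.03 27 0.033 [0.53  0.424 0.03 ]
0.04 22 0.028 [0.533 0.426 0.04 ]
0.05 20 0.028 [0.533 0.428 0.049]
0.06 23 0.023 [0.531 0.428 0.06 ]
0.07 16 0.02 [0.532 0.43  0.071]
0.08 18 0.025 [0.531 0.43  0.081]
0.09 26 0.024 [0.528 0.434 0.089]
0.1 19 0.019 [0.529 0.437 0.099]
0.11 9 0.009 [0.531 0.439 0.109]
```

View pics/crop1.png

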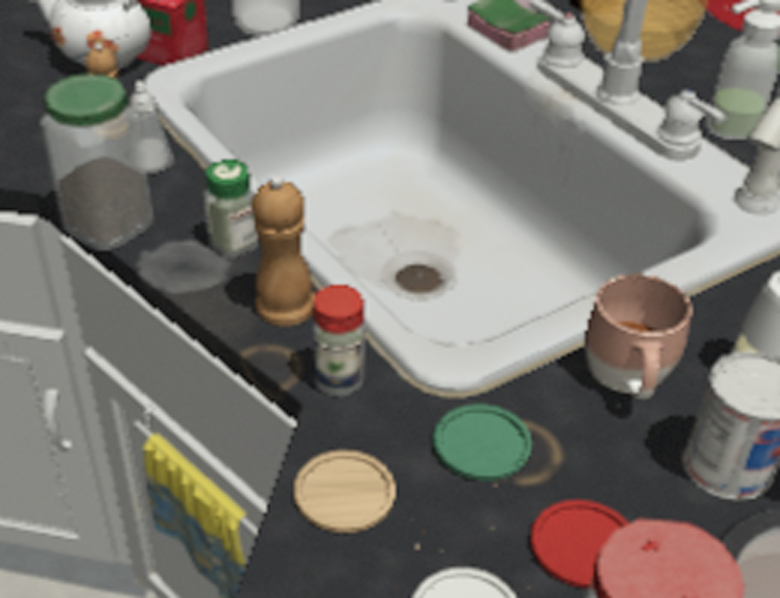

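The crop confirms the choices: large mill at crop (283,250), red spice jar at (338,340), green spice jar at (230,205), salt shaker at (150,130) right behind the green storage jar, and the small mill is further back. I start with the salt shaker, whose surroundings are tightest.

```bash
cat > to.py <<'E'
import sys,numpy as np
from rig import readout
# usage: x y z(TCP) yaw_of_tool_y  -> chain of shifts in tool axes, normalised; for a second leg give another 4 numbers
s=readout.read_state(); p=np.array(s['position']); R=np.array(s['tcp_rot'])
yaw=np.degrees(np.arctan2(R[1,1],R[0,1])); a=list(map(float,sys.argv[1:]))
for i in range(0,len(a),4):
    t=np.array(a[i:i+3]); d=R.T@(t-p)/.2; dy=(a[i+3]-yaw+180)%360-180
    print('shift',np.round(d,3),'az',round(-dy/180,3),'rows>=',int(np.ceil(max(np.linalg.norm(d)*4,abs(dy)/8.59))))
    w=np.radians(a[i+3]); R=np.array([[-np.sin(w),np.cos(w),0],[np.cos(w),np.sin(w),0],[0,0,-1.]]);p=t;yaw=a[i+3]
E
python3 to.py .531 .443 .40 -20
python3 - <<'E'
from h import *
im,P=cloud('scene')
q=P[70:135,135:172].reshape(-1,3);q=q[q[:,2]>.05];print(np.round(np.percentile(q,[5,50,95,100],axis=0),3))
E
```

```text
shift [-2.036 -0.33  -0.539] az 0.533 rows>= 12
[[0.317 0.634 0.061]
 [0.363 0.645 0.149]
 [0.483 0.889 0.231]
 [0.504 0.926 0.235]]
```

```bash
python3 -m pendant '[[0,0,-0.3,0,0,0,-1],[-0.1,0,-0.54,0,0,0,-1],[-0.4,-0.06,-0.54,0,0,0,-1],[-0.7,-0.12,-0.54,0,0,0,-1],[-1,-0.165,-0.54,0,0,0,-1],[-1,-0.165,-0.54,0,0,0,-1]]'; python3 to.py .531 .443 .36 -20
```

```text
time_s: 1.85
position: [0.3405, 0.5242, 0.4007]
tcp_rot: [[-0.97, 0.245, 0.001], [0.245, 0.97, 0.0], [-0.001, 0.001, -1.0]]
force: [-0.1, 1.2, 0.7]
opening: 1.001
grasp_force: 0.0
shift [-1.023 -0.161  0.205] az 0.532 rows>= 12
```

```bash
python3 -m pendant '[[-0.2,-0.03,0.0,0,0,0.05,-1],[-0.4,-0.06,0,0,0,0.1,-1],[-0.6,-0.1,0,0,0,0.15,-1],[-0.8,-0.13,0.05,0,0,0.2,-1],[-1,-0.16,0.1,0,0,0.24,-1],[-1,-0.16,0.2,0,0,0.28,-1],[-1,-0.16,0.2,0,0,0.32,-1],[-1,-0.16,0.2,0,0,0.36,-1]]'; python3 -m pendant '[[0,0,0,0,0,0.05,-1],[0,0,0,0,0,0.09,-1],[0,0,0,0,0,0.13,-1],[0,0,0,0,0,0.172,-1],[0,0,0,0,0,0.172,-1],[0,0,0,0,0,0.172,-1]]'
python3 - <<'E'
from h import *
im,P=cloud('wrist');save(im,'w1')
for t in ['salt_shaker']: print([(r['conf'],np.round(r['extent'])) for r in look_for(t,'wrist')])
Q=P.reshape(-1,3)
m=np.hypot(Q[:,0]-.531,Q[:,1]-.443)<.035
for z in np.arange(.03,.12,.01):
    q=Q[m&(abs(Q[:,2]-z)<.005)]
    if len(q)>5: print(round(z,2),len(q),np.round(q[:,:2].min(0),3),np.round(q[:,:2].max(0),3))
E
python3 to.py .531 .443 .2 -20
```

```text
time_s: 2.65
position: [0.5245, 0.4451, 0.3587]
tcp_rot: [[-0.187, 0.982, -0.002], [0.982, 0.187, -0.001], [-0.001, -0.003, -1.0]]
force: [-0.3, 0.4, 0.1]
opening: 1.001
grasp_force: 0.0
time_s: 3.25
position: [0.5242, 0.4458, 0.3602]
tcp_rot: [[0.337, 0.942, -0.0], [0.942, -0.337, -0.0], [-0.0, -0.0, -1.0]]
force: [-0.1, -0.2, 0.3]
opening: 1.002
grasp_force: 0.0
[(0.65, array([313., 261., 353., 335.]))]
0.03 121 [0.511 0.428] [0.55  0.463]
0.04 115 [0.513 0.43 ] [0.548 0.461]
0.05 96 [0.514 0.433] [0.547 0.46 ]
0.06 77 [0.516 0.44 ] [0.545 0.458]
0.07 50 [0.517 0.443] [0.545 0.457]
0.08 66 [0.516 0.429] [0.545 0.458]
0.09 232 [0.517 0.43 ] [0.544 0.457]
0.1 161 [0.521 0.433] [0.541 0.454]
0.11 121 [0.524 0.437] [0.537 0.449]
shift [-0.002  0.037  0.801] az 0.001 rows>= 4
```

View pics/w1.png

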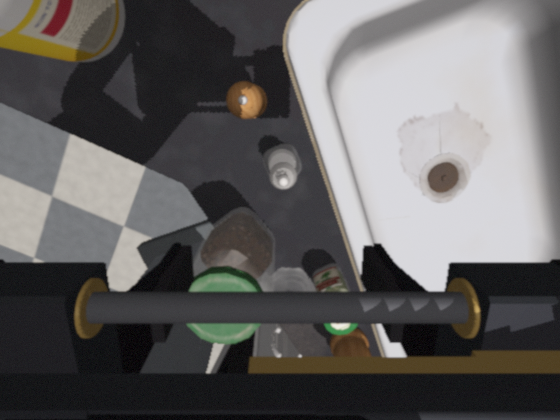

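The wrist view shows the salt shaker at (283,168), with the small mill at (247,100) and the green storage jar at (235,300) clear of the fingers' line. Next I descend and grip.

```bash
python3 -m pendant '[[0,0.035,0.2,0,0,0,-1],[0,0.035,0.4,0,0,0,-1],[0,0.035,0.6,0,0,0,-1],[0,0.035,0.8,0,0,0,-1],[0,0.035,0.9,0,0,0,-1],[0,0.035,0.9,0,0,0,-1]]'; python3 to.py .531 .443 .115 -20
```

```text
time_s: 3.95
position: [0.5288, 0.4422, 0.176]
tcp_rot: [[0.338, 0.941, -0.007], [0.941, -0.338, -0.004], [-0.007, -0.005, -1.0]]
force: [-0.3, -0.9, 0.1]
opening: 0.998
grasp_force: 0.0
shift [0.01  0.011 0.305] az 0.001 rows>= 2
```

```bash
python3 -m pendant '[[0,0,0.1,0,0,0,-1],[0,0,0.2,0,0,0,-1],[0,0,0.28,0,0,0,-1],[0,0,0.32,0,0,0,-1],[0,0,0.32,0,0,0,-1],[0,0,0.32,0,0,0,-1]]';python3 -m pendant '[[0,0,0,0,0,0,1],[0,0,0,0,0,0,1],[0,0,0,0,0,0,1],[0,0,0,0,0,0,1],[0,0,0,0,0,0,1],[0,0,0,0,0,0,1],[0,0,0,0,0,0,1],[0,0,0,0,0,0,1]]'
```

```text
time_s: 4.55
position: [0.5313, 0.4438, 0.1171]
tcp_rot: [[0.339, 0.941, 0.001], [0.941, -0.339, 0.001], [0.001, 0.001, -1.0]]
force: [0.3, 0.3, -1.0]
opening: 0.999
grasp_force: 0.0
time_s: 5.35
position: [0.5306, 0.4434, 0.1162]
tcp_rot: [[0.34, 0.941, -0.0], [0.941, -0.34, -0.0], [-0.0, -0.0, -1.0]]
force: [0.1, -0.0, -0.2]
opening: 0.369
grasp_force: 29.7
```

```bash
python3 -m pendant '[[0,0,-0.03,0,0,0,1],[0,0,-0.08,0,0,0,1],[0,0,-0.2,0,0,0,1],[0,0,-0.4,0,0,0,1],[0,0,-0.6,0,0,0,1],[0,0,-0.8,0,0,0,1],[0,0,-1,0,0,0,1],[0,0,-1,0,0,0,1]]'; python3 to.py .51 .26 .36 -20 .49 .08 .36 0 .475 -.10 .36 20 .465 -.243 .36 20
```

```text
time_s: 6.15
position: [0.5334, 0.4452, 0.3252]
tcp_rot: [[0.339, 0.941, 0.014], [0.941, -0.339, 0.008], [0.013, 0.01, -1.0]]
force: [0.5, 0.1, -0.7]
opening: 0.371
grasp_force: 29.6
shift [-0.908  0.206 -0.183] az 0.001 rows>= 4
shift [-0.88   0.214  0.   ] az -0.111 rows>= 4
shift [-0.9   -0.075  0.   ] az -0.111 rows>= 4
shift [-0.655 -0.292  0.   ] az -0.0 rows>= 3
```

```bash
python3 -m pendant '[[-0.1,0.03,-0.15,0,0,0,1],[-0.3,0.07,-0.2,0,0,0,1],[-0.5,0.11,-0.2,0,0,0,1],[-0.7,0.16,-0.2,0,0,0,1],[-0.9,0.2,-0.2,0,0,0,1]]'; python3 -m pendant '[[-0.2,0.05,0,0,0,-0.02,1],[-0.4,0.1,0,0,0,-0.05,1],[-0.6,0.15,0,0,0,-0.08,1],[-0.8,0.2,0,0,0,-0.1,1],[-0.88,0.21,0,0,0,-0.11,1]]'; python3 -m pendant '[[-0.2,-0.02,0,0,0,-0.02,1],[-0.4,-0.03,0,0,0,-0.05,1],[-0.6,-0.05,0,0,0,-0.08,1],[-0.8,-0.07,0,0,0,-0.1,1],[-0.9,-0.08,0,0,0,-0.11,1],[-0.9,-0.08,0,0,0,-0.11,1],[-0.9,-0.08,0,0,0,-0.11,1]]'
cat > wc.py <<'E'
from h import *
from scipy.optimize import least_squares
im,P=cloud('wrist');save(im,'w2')
Q=P.reshape(-1,3)
hsv=cv2.cvtColor(im,cv2.COLOR_RGB2HSV).reshape(-1,3)
for n,x,y in [('R',.586,-.237),('G',.583,-.105),('W',.454,-.091),('Wh',.465,-.243)]:
    m=(np.hypot(Q[:,0]-x,Q[:,1]-y)<.055)&(Q[:,2]>.0025)&(Q[:,2]<.016)
    q=Q[m]
    if len(q)<300: print(n,'few',len(q)); continue
    (cx,cy),r=cv2.minEnclosingCircle(q[:,:2].astype(np.float32)*1000)
    h=cv2.convexHull(q[:,:2].astype(np.float32)*1000)[:,0]
    s=least_squares(lambda p:np.hypot(h[:,0]-p[0],h[:,1]-p[1])-42,[x*1e3,y*1e3],loss='soft_l1')
    print(n,len(q),'enc',round(cx),round(cy),round(r,1),'fit',np.round(s.x,1),round(float(np.abs(s.fun).mean()),1))
E
python3 wc.py; python3 to.py .465 -.243 .2 20
```

```text
time_s: 6.65
position: [0.5065, 0.2589, 0.3563]
tcp_rot: [[0.339, 0.941, 0.0], [0.941, -0.339, -0.0], [-0.0, 0.0, -1.0]]
force: [0.4, -0.2, -1.0]
opening: 0.37
grasp_force: 29.6
time_s: 7.15
position: [0.4862, 0.0778, 0.3562]
tcp_rot: [[0.002, 1.0, -0.001], [1.0, -0.002, -0.001], [-0.001, -0.001, -1.0]]
force: [-0.6, 0.3, -1.6]
opening: 0.372
grasp_force: 29.6
time_s: 7.85
position: [0.4705, -0.0991, 0.3561]
tcp_rot: [[-0.336, 0.942, -0.001], [0.942, 0.336, 0.001], [0.001, -0.0, -1.0]]
force: [-0.1, 0.3, -1.8]
opening: 0.373
grasp_force: 29.6
R few 202
G 3091 enc 587 -111 46.3 fit [ 585.5 -106.5] 0.5
W 3397 enc 454 -91 41.9 fit [454.2 -90.7] 0.3
Wh 520 enc 443 -238 33.6 fit [ 467.6 -243.1] 2.5
shift [-0.671 -0.27   0.78 ] az -0.002 rows>= 5
```

View pics/w2.png

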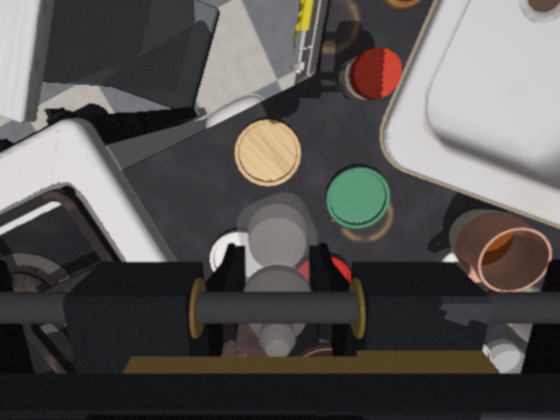

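The wrist view shows the shaker held upright at (277,270), and the wooden (268,153), green (358,197) and white (235,250) coasters as fitted. Next I place the salt.

```bash
python3 -m pendant '[[-0.2,-0.08,0.0,0,0,0,1],[-0.4,-0.16,0,0,0,0,1],[-0.58,-0.23,0.1,0,0,0,1],[-0.68,-0.27,0.3,0,0,0,1],[-0.68,-0.27,0.5,0,0,0,1],[-0.68,-0.27,0.7,0,0,0,1],[-0.68,-0.27,0.8,0,0,0,1],[-0.68,-0.27,0.8,0,0,0,1]]';python3 -m pendant '[[0,0,0,0,0,0,1],[0,0,0,0,0,0,1]]'; python3 to.py .4667 -.2445 .122 20
```

```text
time_s: 8.7
position: [0.4649, -0.2429, 0.1933]
tcp_rot: [[-0.339, 0.941, -0.006], [0.941, 0.339, 0.005], [0.007, -0.004, -1.0]]
force: [-0.8, 0.1, -1.6]
opening: 0.372
grasp_force: 29.6
time_s: 8.9
position: [0.4673, -0.2455, 0.1978]
tcp_rot: [[-0.339, 0.941, 0.003], [0.941, 0.339, -0.002], [-0.003, 0.002, -1.0]]
force: [-0.0, 1.4, -1.5]
opening: 0.368
grasp_force: 29.6
shift [ 0.007 -0.002  0.379] az -0.001 rows>= 2
```

```bash
python3 -m pendant '[[0,0,0.1,0,0,0,1],[0,0,0.2,0,0,0,1],[0,0,0.3,0,0,0,1],[0,0,0.35,0,0,0,1],[0,0,0.37,0,0,0,1],[0,0,0.375,0,0,0,1],[0,0,0.375,0,0,0,1],[0,0,0.375,0,0,0,1]]'
```

```text
time_s: 9.7
position: [0.4665, -0.2458, 0.1221]
tcp_rot: [[-0.338, 0.941, 0.001], [0.941, 0.338, -0.001], [-0.002, 0.001, -1.0]]
force: [-0.2, 0.6, -1.6]
opening: 0.373
grasp_force: 29.6
```

```bash
python3 -m pendant '[[0,0,0.006,0,0,0,1],[0,0,0.006,0,0,0,1],[0,0,0.006,0,0,0,-1],[0,0,0.006,0,0,0,-1],[0,0,0.006,0,0,0,-1],[0,0,0.006,0,0,0,-1],[0,0,0.006,0,0,0,-1],[0,0,0.006,0,0,0,-1]]'; python3 -m pendant '[[0,0,-0.03,0,0,0,-1],[0,0,-0.1,0,0,0,-1],[0,0,-0.3,0,0,0,-1],[0,0,-0.5,0,0,0,-1],[0,0,-0.7,0,0,0,-1],[0,0,-0.9,0,0,0,-1],[0,0,-1,0,0,0,-1],[0,0,-1,0,0,0,-1]]'; python3 to.py .49 -.06 .34 10 .5225 .028 .34 0 .5225 .028 .146 0
```

```text
time_s: 10.5
position: [0.4661, -0.2455, 0.1199]
tcp_rot: [[-0.338, 0.941, -0.0], [0.941, 0.338, 0.0], [0.0, -0.0, -1.0]]
force: [0.5, -0.5, -0.0]
opening: 0.828
grasp_force: 0.0
time_s: 11.3
position: [0.4673, -0.2464, 0.324]
tcp_rot: [[-0.338, 0.941, 0.007], [0.941, 0.338, -0.005], [-0.007, 0.004, -1.0]]
force: [0.2, -0.1, -1.1]
opening: 1.0
grasp_force: 0.0
shift [ 0.838  0.422 -0.084] az 0.054 rows>= 4
shift [0.405 0.236 0.   ] az 0.056 rows>= 2
shift [0.   0.   0.97] az -0.0 rows>= 4
```

```bash
python3 -m pendant '[[0.2,0.1,0,0,0,0.01,-1],[0.4,0.2,-0.05,0,0,0.03,-1],[0.6,0.3,-0.08,0,0,0.05,-1],[0.8,0.4,-0.08,0,0,0.055,-1],[0.84,0.42,-0.08,0,0,0.055,-1]]'; python3 -m pendant '[[0.2,0.12,0,0,0,0.03,-1],[0.4,0.23,0,0,0,0.055,-1],[0.4,0.23,0,0,0,0.055,-1],[0.4,0.23,0,0,0,0.055,-1]]'; python3 - <<'E'
from h import *
for c in ['scene','side']:
    im,P=cloud(c); q=P.reshape(-1,3); q=q[(q[:,2]>.07)&(q[:,2]<.25)&(q[:,0]>.5)&(q[:,0]<.8)&(q[:,1]<-.0)&(q[:,1]>-.4)]
    k=np.floor(q[:,:2]/.03).astype(int)
    H=np.zeros((10,14))
    for (i,j),z in zip(k,q[:,2]):
        if 16<=i<26 and -14<=j<0: H[i-16,j+14]=max(H[i-16,j+14],z)
    print(c,'rows x from .48 step .03, cols y from -.42'); print((H*1000).astype(int))
im,P=cloud('wrist'); save(im,'w3'); q=P.reshape(-1,3)
for n,x,y,lo in [('red',.5225,.028,.095),('mill',.531,.1435,.16)]:
    m=(np.hypot(q[:,0]-x,q[:,1]-y)<.035)&(q[:,2]>lo)&(q[:,2]<.2); z=q[m]; print(n,len(z),np.round(z.min(0),3),np.round(z.max(0),3)) if len(z) else 0
E
python3 to.py .5225 .028 .121 0
```

```text
time_s: 11.8
position: [0.4871, -0.0548, 0.335]
tcp_rot: [[-0.175, 0.985, -0.003], [0.985, 0.175, 0.003], [0.003, -0.003, -1.0]]
force: [0.1, 0.2, 0.1]
opening: 1.003
grasp_force: 0.0
time_s: 12.2
position: [0.5195, 0.0281, 0.3349]
tcp_rot: [[-0.002, 1.0, -0.003], [1.0, 0.002, -0.0], [-0.0, -0.003, -1.0]]
force: [0.5, -1.2, 0.6]
opening: 0.999
grasp_force: 0.0
scene rows x from .48 step .03, cols y from -.42
[[183 185 184 183   0   0   0   0   0   0   0   0   0   0]
 [184 185 184 183   0   0   0   0   0   0   0   0   0   0]
 [183 184 183   0   0   0   0   0   0   0   0   0   0   0]
 [ 89  88   0   0   0   0   0   0   0   0   0   0   0   0]
 [ 89  89  87  86   0   0   0   0   0   0   0   0   0   0]
 [109 110  89  88   0   0   0   0   0   0   0   0   0   0]
 [108 108  88  90   0   0   0   0   0   0   0   0   0   0]
 [ 88  89  88  85   0 110 110   0  78  83  89  88   0   0]
 [ 88  88  86   0 111 110 110 110  81  90  89  91   0   0]
 [ 88  87 207 216 217 112 110 111   0  91   0  90   0   0]]
side rows x from .48 step .03, cols y from -.42
[[184 185 186 184   0   0   0   0   0   0   0   0   0   0]
 [184 186 187 184   0   0   0   0   0   0   0   0   0   0]
 [  0 186 183 133   0   0   0   0   0   0   0   0   0   0]
 [  0   0   0   0   0   0   0   0   0   0   0   0   0   0]
 [  0   0   0  82   0   0   0   0   0   0   0   0   0   0]
 [  0  93  90  88   0   0   0   0   0   0   0   0   0   0]
 [ 88  91  87  90   0   0   0   0   0   0   0   0   0   0]
 [ 85  88  88  88   0 109 109 113  77  82  90  88   0   0]
 [  0  86   0   0 111 112 111 112  78  90   0  90  89   0]
 [ 70  83 210 217 219 200 111 111   0  93   0  90  90   0]]
red 1740 [0.501 0.007 0.095] [0.545 0.051 0.11 ]
mill 267 [0.524 0.138 0.161] [0.535 0.149 0.171]
shift [0.008 0.017 1.072] az -0.001 rows>= 5
```

```bash
python3 -m pendant '[[0,0.017,0.2,0,0,0,-1],[0,0.017,0.4,0,0,0,-1],[0,0.017,0.6,0,0,0,-1],[0,0.017,0.8,0,0,0,-1],[0,0.017,0.8,0,0,0,-1],[0,0.017,0.8,0,0,0,-1]]'; python3 -m pendant '[[0,0,0.1,0,0,0,-1],[0,0,0.2,0,0,0,-1],[0,0,0.24,0,0,0,-1],[0,0,0.25,0,0,0,-1],[0,0,0.25,0,0,0,-1],[0,0,0.25,0,0,0,1],[0,0,0.25,0,0,0,1],[0,0,0.25,0,0,0,1]]'; python3 -m pendant '[[0,0,0,0,0,0,1],[0,0,0,0,0,0,1],[0,0,0,0,0,0,1],[0,0,0,0,0,0,1]]'
```

```text
time_s: 12.95
position: [0.5233, 0.0266, 0.176]
tcp_rot: [[0.002, 1.0, -0.002], [1.0, -0.002, 0.0], [0.0, -0.002, -1.0]]
force: [0.4, -0.3, 0.4]
opening: 0.997
grasp_force: 0.0
time_s: 13.75
position: [0.5237, 0.0277, 0.1266]
tcp_rot: [[0.001, 1.0, 0.001], [1.0, -0.001, -0.0], [-0.0, 0.001, -1.0]]
force: [0.4, -0.4, 0.0]
opening: 0.814
grasp_force: 0.0
time_s: 14.15
position: [0.5233, 0.0277, 0.126]
tcp_rot: [[0.001, 1.0, -0.0], [1.0, -0.001, 0.0], [0.0, -0.0, -1.0]]
force: [-0.6, 0.4, 0.3]
opening: 0.505
grasp_force: 30.0
```

```bash
python3 -m pendant '[[0,0,-0.03,0,0,0,1],[0,0,-0.08,0,0,0,1],[0,0,-0.2,0,0,0,1],[0,0,-0.4,0,0,0,1],[0,0,-0.6,0,0,0,1],[0,0,-0.8,0,0,0,1],[0,0,-0.9,0,0,0,1],[0,0,-0.9,0,0,0,1]]'; python3 to.py .55 -.11 .30 -10 .588 -.2395 .30 -20 .588 -.2395 .132 -20
```

```text
time_s: 14.95
position: [0.5249, 0.0276, 0.3101]
tcp_rot: [[0.001, 1.0, 0.009], [1.0, -0.001, -0.001], [-0.001, 0.009, -1.0]]
force: [-0.5, -0.4, -2.3]
opening: 0.509
grasp_force: 30.0
shift [-0.688  0.126  0.052] az 0.055 rows>= 3
shift [-0.605  0.3    0.   ] az 0.056 rows>= 3
shift [0.   0.   0.84] az -0.0 rows>= 4
```

```bash
python3 -m pendant '[[-0.2,0.04,0,0,0,0.02,1],[-0.4,0.08,0,0,0,0.04,1],[-0.6,0.11,0,0,0,0.055,1],[-0.69,0.13,0,0,0,0.055,1]]'; python3 -m pendant '[[-0.2,0.1,0,0,0,0.03,1],[-0.4,0.2,0,0,0,0.055,1],[-0.55,0.27,0,0,0,0.055,1],[-0.6,0.3,0,0,0,0.055,1],[-0.6,0.3,0,0,0,0.055,1],[-0.6,0.3,0,0,0,0.055,1]]'; python3 to.py .588 -.2395 .132 -20;  python3 - <<'E'
from h import *
im,P=cloud('scene'); save(cv2.resize(im[180:400,240:480],None,fx=3,fy=2.7),'s2')
E
```

```text
time_s: 15.35
position: [0.549, -0.1132, 0.3046]
tcp_rot: [[0.175, 0.984, -0.002], [0.984, -0.175, -0.0], [-0.001, -0.002, -1.0]]
force: [-0.3, -0.1, -1.3]
opening: 0.507
grasp_force: 30.0
time_s: 15.95
position: [0.5868, -0.2371, 0.3049]
tcp_rot: [[0.339, 0.941, -0.003], [0.941, -0.339, 0.003], [0.002, -0.004, -1.0]]
force: [0.4, 1.2, -2.9]
opening: 0.505
grasp_force: 30.0
shift [-0.011  0.013  0.865] az 0.001 rows>= 4
```

View pics/s2.png

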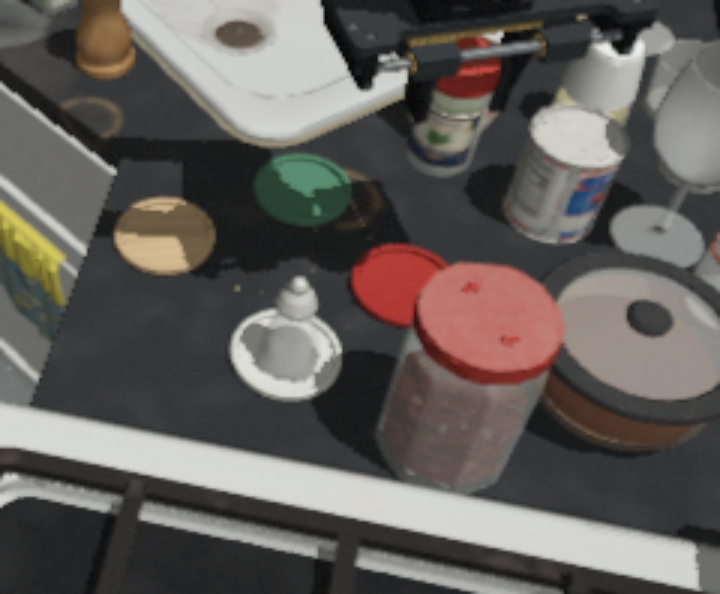

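The salt shaker stands centred in the white coaster (crop 290,350), and the red jar hangs upright above the red one. Next I lower it.

```bash
python3 -m pendant '[[-0.01,0.01,0.2,0,0,0,1],[-0.01,0.01,0.4,0,0,0,1],[-0.01,0.01,0.6,0,0,0,1],[-0.01,0.01,0.75,0,0,0,1],[-0.01,0.01,0.82,0,0,0,1],[-0.01,0.01,0.85,0,0,0,1],[-0.01,0.01,0.86,0,0,0,1],[-0.01,0.01,0.86,0,0,0,1]]'
```

```text
time_s: 16.8
position: [0.5897, -0.2415, 0.1355]
tcp_rot: [[0.339, 0.941, 0.002], [0.941, -0.339, -0.001], [-0.001, 0.003, -1.0]]
force: [0.4, -0.1, -1.2]
opening: 0.51
grasp_force: 30.0
```

```bash
python3 -m pendant '[[0,0,0.01,0,0,0,1],[0,0,0.015,0,0,0,1],[0,0,0.02,0,0,0,1],[0,0,0.02,0,0,0,1],[0,0,0.02,0,0,0,1]]'
```

```text
time_s: 17.3
position: [0.5892, -0.2417, 0.131]
tcp_rot: [[0.34, 0.941, 0.001], [0.941, -0.34, -0.001], [-0.0, 0.001, -1.0]]
force: [-1.0, -0.3, 4.9]
opening: 0.502
grasp_force: 30.0
```

```bash
python3 -m pendant '[[0,0,0,0,0,0,-1],[0,0,0,0,0,0,-1],[0,0,0,0,0,0,-1],[0,0,0,0,0,0,-1],[0,0,0,0,0,0,-1],[0,0,0,0,0,0,-1]]'; python3 -m pendant '[[0,0,-0.05,0,0,0,-1],[0,0,-0.15,0,0,0,-1],[0,0,-0.35,0,0,0,-1],[0,0,-0.55,0,0,0,-1],[0,0,-0.75,0,0,0,-1],[0,0,-0.95,0,0,0,-1],[0,0,-1,0,0,0,-1]]'; python3 to.py .57 -.06 .33 -10 .55 .12 .33 0 .538 .259 .33 10
```

```text
time_s: 17.9
position: [0.5888, -0.2414, 0.1299]
tcp_rot: [[0.339, 0.941, -0.0], [0.941, -0.339, 0.0], [0.0, -0.0, -1.0]]
force: [0.7, 0.7, -0.2]
opening: 0.953
grasp_force: 0.0
time_s: 18.6
position: [0.5907, -0.2424, 0.3366]
tcp_rot: [[0.339, 0.941, 0.01], [0.941, -0.339, -0.006], [-0.002, 0.011, -1.0]]
force: [-0.3, -0.7, 1.0]
opening: 1.002
grasp_force: 0.0
shift [ 0.823 -0.407  0.026] az -0.055 rows>= 4
shift [ 0.869 -0.255  0.   ] az -0.056 rows>= 4
shift [ 0.695 -0.06   0.   ] az -0.056 rows>= 3
```

```bash
python3 -m pendant '[[0.2,-0.1,0,0,0,-0.02,-1],[0.4,-0.2,0,0,0,-0.04,-1],[0.6,-0.3,0,0,0,-0.055,-1],[0.82,-0.4,0,0,0,-0.055,-1]]'; python3 -m pendant '[[0.2,-0.06,0,0,0,-0.02,-1],[0.4,-0.12,0,0,0,-0.04,-1],[0.6,-0.18,0,0,0,-0.055,-1],[0.87,-0.25,0,0,0,-0.055,-1]]';  python3 -m pendant '[[0.2,-0.02,0,0,0,-0.02,-1],[0.4,-0.04,0,0,0,-0.04,-1],[0.6,-0.05,0,0,0,-0.055,-1],[0.7,-0.06,0,0,0,-0.055,-1],[0.7,-0.06,0,0,0,-0.055,-1],[0.7,-0.06,0,0,0,-0.055,-1]]'
python3 - <<'E'
from h import *
im,P=cloud('wrist'); q=P.reshape(-1,3)
for n,x,y,lo in [('green',.538,.259,.09)]:
    m=(np.hypot(q[:,0]-x,q[:,1]-y)<.035)&(q[:,2]>lo)&(q[:,2]<.2); z=q[m]; print(n,len(z),np.round(z.min(0),3),np.round(z.max(0),3))
m=(np.hypot(q[:,0]-.439,q[:,1]-.36)<.06)&(q[:,2]>.165)&(q[:,2]<.2); z=q[m]; print(len(z),np.round(z.min(0),3),np.round(z.max(0),3))
E
python3 to.py .538 .259 .12 10
```

```text
time_s: 19.0
position: [0.5683, -0.0587, 0.3296]
tcp_rot: [[0.173, 0.985, -0.001], [0.985, -0.173, 0.0], [0.0, -0.001, -1.0]]
force: [-0.4, -0.2, 0.3]
opening: 1.0
grasp_force: 0.0
time_s: 19.4
position: [0.5497, 0.1153, 0.3296]
tcp_rot: [[0.001, 1.0, -0.001], [1.0, -0.001, -0.0], [-0.0, -0.001, -1.0]]
force: [1.0, 0.1, 0.1]
opening: 1.002
grasp_force: 0.0
time_s: 20.0
position: [0.5381, 0.2542, 0.3295]
tcp_rot: [[-0.172, 0.985, -0.001], [0.985, 0.172, -0.001], [-0.001, -0.001, -1.0]]
force: [-1.0, -0.2, -0.1]
opening: 1.001
grasp_force: 0.0
green 1609 [0.517 0.239 0.09 ] [0.56  0.282 0.103]
9431 [0.402 0.321 0.165] [0.48  0.385 0.175]
shift [0.028 0.004 1.048] az -0.001 rows>= 5
```

```bash
python3 -m pendant '[[0.03,0,0.2,0,0,0,-1],[0.03,0,0.4,0,0,0,-1],[0.03,0,0.6,0,0,0,-1],[0.03,0,0.8,0,0,0,-1],[0.03,0,0.8,0,0,0,-1],[0.03,0,0.8,0,0,0,-1]]'; python3 -m pendant '[[0,0,0.1,0,0,0,-1],[0,0,0.2,0,0,0,-1],[0,0,0.24,0,0,0,-1],[0,0,0.24,0,0,0,-1],[0,0,0.24,0,0,0,-1],[0,0,0.24,0,0,0,1],[0,0,0.24,0,0,0,1],[0,0,0.24,0,0,0,1]]'; python3 -m pendant '[[0,0,0,0,0,0,1],[0,0,0,0,0,0,1],[0,0,0,0,0,0,1],[0,0,0,0,0,0,1]]'
```

```text
time_s: 20.65
position: [0.538, 0.259, 0.1701]
tcp_rot: [[-0.169, 0.986, -0.001], [0.986, 0.169, -0.0], [-0.0, -0.001, -1.0]]
force: [0.4, -0.4, 0.4]
opening: 1.001
grasp_force: 0.0
time_s: 21.45
position: [0.5379, 0.2603, 0.1227]
tcp_rot: [[-0.171, 0.985, 0.001], [0.985, 0.171, 0.0], [0.0, 0.001, -1.0]]
force: [-0.5, -0.1, 0.4]
opening: 0.809
grasp_force: 0.0
time_s: 21.85
position: [0.5377, 0.2602, 0.122]
tcp_rot: [[-0.171, 0.985, 0.0], [0.985, 0.171, 0.0], [0.0, 0.0, -1.0]]
force: [0.5, -0.4, -0.2]
opening: 0.492
grasp_force: 29.7
```

```bash
python3 -m pendant '[[0,0,-0.03,0,0,0,1],[0,0,-0.08,0,0,0,1],[0,0,-0.2,0,0,0,1],[0,0,-0.4,0,0,0,1],[0,0,-0.6,0,0,0,1],[0,0,-0.8,0,0,0,1],[0,0,-1,0,0,0,1],[0,0,-1,0,0,0,1]]'; python3 to.py .555 .08 .325 5 .575 -.05 .325 0 .5855 -.107 .325 0 .5855 -.107 .128 0
```

```text
time_s: 22.65
position: [0.5404, 0.2611, 0.3296]
tcp_rot: [[-0.171, 0.985, 0.014], [0.985, 0.171, 0.004], [0.001, 0.015, -1.0]]
force: [1.4, 0.4, -1.1]
opening: 0.495
grasp_force: 29.7
shift [-0.905 -0.083  0.02 ] az 0.027 rows>= 4
shift [-0.656  0.043  0.   ] az 0.028 rows>= 3
shift [-0.285  0.053  0.   ] az -0.0 rows>= 2
shift [0.    0.    0.985] az -0.0 rows>= 4
```

```bash
python3 -m pendant '[[-0.2,-0.02,0,0,0,0.01,1],[-0.4,-0.04,0,0,0,0.02,1],[-0.6,-0.06,0,0,0,0.027,1],[-0.8,-0.07,0,0,0,0.027,1],[-0.9,-0.08,0,0,0,0.027,1]]'; python3 -m pendant '[[-0.2,0.01,0,0,0,0.02,1],[-0.4,0.03,0,0,0,0.028,1],[-0.6,0.05,0,0,0,0.028,1],[-0.8,0.08,0,0,0,0.028,1],[-0.94,0.1,0,0,0,0.028,1],[-0.94,0.1,0,0,0,0.028,1],[-0.94,0.1,0,0,0,0.028,1]]'; python3 to.py .5855 -.107 .128 0
```

```text
time_s: 23.15
position: [0.5523, 0.0772, 0.3216]
tcp_rot: [[-0.085, 0.996, -0.001], [0.996, 0.085, -0.001], [-0.001, -0.001, -1.0]]
force: [0.2, 0.4, -1.0]
opening: 0.497
grasp_force: 29.7
time_s: 23.85
position: [0.5882, -0.1058, 0.3212]
tcp_rot: [[0.002, 1.0, -0.002], [1.0, -0.002, 0.001], [0.001, -0.002, -1.0]]
force: [-0.6, 0.6, -1.9]
opening: 0.495
grasp_force: 29.7
shift [-0.007 -0.012  0.966] az -0.001 rows>= 4
```

```bash
python3 -m pendant '[[-0.005,-0.01,0.2,0,0,0,1],[-0.005,-0.01,0.4,0,0,0,1],[-0.005,-0.01,0.6,0,0,0,1],[-0.005,-0.01,0.8,0,0,0,1],[-0.005,-0.01,0.9,0,0,0,1],[-0.005,-0.01,0.95,0,0,0,1],[-0.005,-0.01,0.955,0,0,0,1],[-0.005,-0.01,0.955,0,0,0,1]]'; python3 -m pendant '[[0,0,0,0,0,0,1],[0,0,0,0,0,0,1]]'
```

```text
time_s: 24.65
position: [0.5875, -0.106, 0.1319]
tcp_rot: [[-0.0, 1.0, 0.001], [1.0, 0.0, -0.0], [-0.0, 0.001, -1.0]]
force: [0.1, -0.2, -0.3]
opening: 0.495
grasp_force: 29.7
time_s: 24.85
position: [0.5877, -0.1067, 0.1326]
tcp_rot: [[0.001, 1.0, 0.003], [1.0, -0.001, -0.001], [-0.001, 0.003, -1.0]]
force: [-0.0, -0.2, -1.0]
opening: 0.496
grasp_force: 29.7
```

```bash
python3 -m pendant '[[0,-0.01,0.01,0,0,0,1],[0,-0.01,0.02,0,0,0,1],[0,-0.01,0.027,0,0,0,1],[0,-0.01,0.027,0,0,0,1],[0,-0.01,0.027,0,0,0,1]]'
```

```text
time_s: 25.35
position: [0.5849, -0.1066, 0.1269]
tcp_rot: [[0.001, 1.0, 0.0], [1.0, -0.001, -0.0], [-0.0, 0.0, -1.0]]
force: [-1.9, 0.2, 6.3]
opening: 0.49
grasp_force: 29.7
```

```bash
python3 -m pendant '[[0,0,0,0,0,0,-1],[0,0,0,0,0,0,-1],[0,0,0,0,0,0,-1],[0,0,0,0,0,0,-1],[0,0,0,0,0,0,-1],[0,0,0,0,0,0,-1]]'; python3 -m pendant '[[0,0,-0.05,0,0,0,-1],[0,0,-0.15,0,0,0,-1],[0,0,-0.35,0,0,0,-1],[0,0,-0.55,0,0,0,-1],[0,0,-0.75,0,0,0,-1],[0,0,-0.95,0,0,0,-1],[0,0,-1,0,0,0,-1]]'; python3 to.py .55 .04 .34 0 .530 .1435 .34 0
```

```text
time_s: 25.95
position: [0.5849, -0.1064, 0.1255]
tcp_rot: [[0.001, 1.0, -0.0], [1.0, -0.001, 0.0], [0.0, -0.0, -1.0]]
force: [-0.7, -0.0, 0.2]
opening: 0.945
grasp_force: 0.0
time_s: 26.65
position: [0.5869, -0.1071, 0.3318]
tcp_rot: [[0.001, 1.0, 0.01], [1.0, -0.001, -0.004], [-0.004, 0.01, -1.0]]
force: [1.4, -0.2, -0.0]
opening: 0.999
grasp_force: 0.0
shift [ 0.735 -0.184 -0.046] az -0.0 rows>= 4
shift [ 0.517 -0.1    0.   ] az -0.0 rows>= 3
```

```bash
python3 -m pendant '[[0.2,-0.05,0,0,0,0,-1],[0.4,-0.1,-0.05,0,0,0,-1],[0.6,-0.15,-0.05,0,0,0,-1],[0.74,-0.18,-0.05,0,0,0,-1]]'; python3 -m pendant '[[0.2,-0.04,0,0,0,0,-1],[0.4,-0.08,0,0,0,0,-1],[0.51,-0.1,0,0,0,0,-1],[0.51,-0.1,0,0,0,0,-1],[0.51,-0.1,0,0,0,0,-1]]'
python3 - <<'E'
from h import *
im,P=cloud('wrist'); q=P.reshape(-1,3); save(im,'w4')
for lo,hi in [(.135,.145),(.165,.18),(.15,.16)]:
    m=(np.hypot(q[:,0]-.53,q[:,1]-.1435)<.035)&(q[:,2]>lo)&(q[:,2]<hi); z=q[m]; print(lo,len(z),np.round(z.min(0),3),np.round(z.max(0),3)) if len(z) else 0
E
python3 to.py .530 .1435 .191 0
```

```text
time_s: 27.05
position: [0.5475, 0.0438, 0.3357]
tcp_rot: [[-0.0, 1.0, -0.001], [1.0, 0.0, 0.001], [0.001, -0.001, -1.0]]
force: [0.4, 0.2, -0.1]
opening: 0.997
grasp_force: 0.0
time_s: 27.55
position: [0.5288, 0.1437, 0.3354]
tcp_rot: [[-0.001, 1.0, -0.001], [1.0, 0.001, -0.001], [-0.001, -0.001, -1.0]]
force: [-0.0, -0.5, 0.9]
opening: 1.002
grasp_force: 0.0
0.135 404 [0.506 0.119 0.135] [0.555 0.168 0.145]
0.165 171 [0.524 0.139 0.165] [0.535 0.15  0.172]
0.15 1502 [0.511 0.124 0.15 ] [0.55  0.164 0.16 ]
shift [0.003 0.005 0.722] az -0.0 rows>= 3
```

View pics/w4.png

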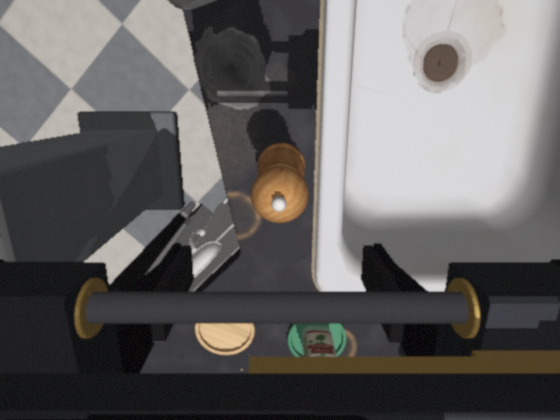

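The large mill stands alone at (280,193), with its head between the finger lines, and the green jar is in its coaster at (318,340). Next I grip the mill.

```bash
python3 -m pendant '[[0,0.005,0.2,0,0,0,-1],[0,0.005,0.4,0,0,0,-1],[0,0.005,0.6,0,0,0,-1],[0,0.005,0.68,0,0,0,-1],[0,0.005,0.72,0,0,0,-1],[0,0.005,0.72,0,0,0,-1],[0,0.005,0.72,0,0,0,-1]]'; python3 -m pendant '[[0,0,0,0,0,0,1],[0,0,0,0,0,0,1],[0,0,0,0,0,0,1],[0,0,0,0,0,0,1],[0,0,0,0,0,0,1],[0,0,0,0,0,0,1],[0,0,0,0,0,0,1]]'; python3 -m pendant '[[0,0,-0.03,0,0,0,1],[0,0,-0.08,0,0,0,1],[0,0,-0.2,0,0,0,1],[0,0,-0.4,0,0,0,1],[0,0,-0.6,0,0,0,1],[0,0,-0.8,0,0,0,1],[0,0,-0.8,0,0,0,1]]';  python3 to.py .50 .03 .345 0 .4542 -.0907 .345 0 .4542 -.0907 .197 0
```

```text
time_s: 28.3
position: [0.5312, 0.143, 0.1925]
tcp_rot: [[0.002, 1.0, 0.002], [1.0, -0.002, 0.0], [0.0, 0.002, -1.0]]
force: [-0.2, 0.3, 0.6]
opening: 1.003
grasp_force: 0.0
time_s: 29.0
position: [0.5303, 0.1436, 0.1918]
tcp_rot: [[0.001, 1.0, 0.0], [1.0, -0.001, -0.0], [-0.0, 0.0, -1.0]]
force: [1.1, -0.3, 0.2]
opening: 0.544
grasp_force: 30.0
time_s: 29.7
position: [0.5329, 0.1439, 0.3585]
tcp_rot: [[0.001, 1.0, 0.014], [1.0, -0.001, 0.001], [0.001, 0.014, -1.0]]
force: [1.2, 0.3, -1.6]
opening: 0.543
grasp_force: 30.0
shift [-0.57  -0.165  0.065] az -0.0 rows>= 3
shift [-0.603 -0.229  0.   ] az -0.0 rows>= 3
shift [0.   0.   0.74] az -0.0 rows>= 3
```

```bash
python3 -m pendant '[[-0.15,-0.04,0,0,0,0,1],[-0.35,-0.1,0,0,0,0,1],[-0.55,-0.16,0,0,0,0,1],[-0.75,-0.23,0,0,0,0,1],[-0.95,-0.31,0,0,0,0,1],[-1,-0.33,0,0,0,0,1]]'; python3 -m pendant '[[-0.1,-0.03,0,0,0,0,1],[-0.17,-0.06,0,0,0,0,1],[-0.17,-0.06,0,0,0,0,1],[-0.17,-0.06,0,0,0,0,1]]'; python3 to.py .4542 -.0907 .197 0
```

```text
time_s: 30.3
position: [0.462, -0.0593, 0.3511]
tcp_rot: [[0.004, 1.0, -0.003], [1.0, -0.004, -0.001], [-0.001, -0.003, -1.0]]
force: [0.2, -0.0, -3.0]
opening: 0.545
grasp_force: 30.0
time_s: 30.7
position: [0.4518, -0.0898, 0.3514]
tcp_rot: [[0.002, 1.0, -0.001], [1.0, -0.002, 0.001], [0.001, -0.001, -1.0]]
force: [0.4, 0.0, -1.4]
opening: 0.546
grasp_force: 30.0
shift [-0.006  0.012  0.772] az -0.0 rows>= 4
```

```bash
python3 -m pendant '[[-0.005,0.01,0.2,0,0,0,1],[-0.005,0.01,0.4,0,0,0,1],[-0.005,0.01,0.55,0,0,0,1],[-0.005,0.01,0.65,0,0,0,1],[-0.005,0.01,0.68,0,0,0,1],[-0.005,0.01,0.68,0,0,0,1],[-0.005,0.01,0.68,0,0,0,1]]'; python3 to.py .4542 -.0907 .197 0; python3 - <<'E'
from h import *
im,P=cloud('scene'); save(cv2.resize(im[130:350,220:460],None,fx=3.2,fy=2.7),'s3')
E
```

```text
time_s: 31.4
position: [0.4548, -0.0912, 0.2164]
tcp_rot: [[0.0, 1.0, 0.002], [1.0, -0.0, -0.001], [-0.001, 0.002, -1.0]]
force: [0.0, -1.0, -2.9]
opening: 0.545
grasp_force: 30.0
shift [ 0.002 -0.003  0.097] az -0.0 rows>= 1
```

View pics/s3.png

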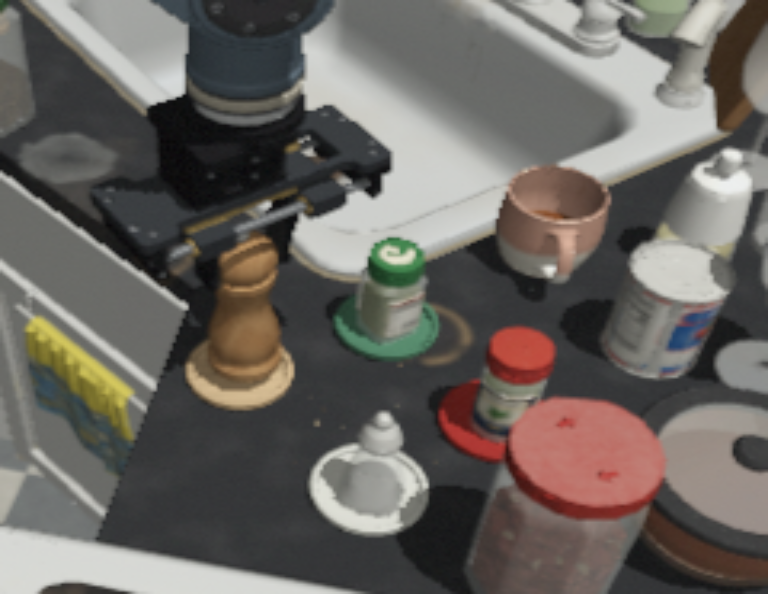

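The mill hangs upright over the wooden coaster (crop 243,340). The other three stand in their coasters: green (390,300), red (512,390), salt (370,480). Final lowering.

```bash
python3 -m pendant '[[0,-0.002,0.03,0,0,0,1],[0,-0.002,0.06,0,0,0,1],[0,-0.002,0.08,0,0,0,1],[0,-0.002,0.09,0,0,0,1],[0,-0.002,0.095,0,0,0,1],[0,-0.002,0.095,0,0,0,1],[0,-0.002,0.095,0,0,0,1]]'
```

```text
time_s: 32.15
position: [0.4534, -0.0913, 0.1968]
tcp_rot: [[0.001, 1.0, -0.0], [1.0, -0.001, 0.0], [0.0, -0.0, -1.0]]
force: [-1.2, 0.8, 0.5]
opening: 0.545
grasp_force: 30.0
```

```bash
python3 -m pendant '[[0,0,0.003,0,0,0,1],[0,0,0.003,0,0,0,-1],[0,0,0.003,0,0,0,-1],[0,0,0.003,0,0,0,-1],[0,0,0.003,0,0,0,-1],[0,0,0.003,0,0,0,-1],[0,0,0.003,0,0,0,-1]]'; python3 -m pendant '[[0,0,-0.05,0,0,0,-1],[0,0,-0.15,0,0,0,-1],[0,0,-0.35,0,0,0,-1],[0,0,-0.55,0,0,0,-1],[0,0,-0.75,0,0,0,-1],[0.2,0,-0.8,0,0,0,-1],[0.4,0,-0.8,0,0,0,-1],[0.6,0,-0.8,0,0,0,-1]]'; python3 -m pendant '[[0,0,0,0,0,0,-1],[0,0,0,0,0,0,-1],[0,0,0,0,0,0,-1]]'
python3 - <<'E'
from h import *
im,P=cloud('scene'); save(cv2.resize(im[90:370,180:460],None,fx=2.7,fy=2.1),'s4'); q=P.reshape(-1,3)
for n,x,y,lo,hi in [('R',.588,-.2395,.10,.125),('G',.5855,-.107,.095,.115),('W',.4542,-.0907,.135,.165),('Wh',.4667,-.2445,.1,.13)]:
    z=q[(np.hypot(q[:,0]-x,q[:,1]-y)<.035)&(q[:,2]>lo)&(q[:,2]<hi)]; print(n,len(z),np.round((z.min(0)+z.max(0))/2,3),np.round(z[:,2].max(),3))
E
```

```text
time_s: 32.85
position: [0.4536, -0.0914, 0.196]
tcp_rot: [[0.001, 1.0, -0.0], [1.0, -0.001, 0.0], [0.0, -0.0, -1.0]]
force: [-0.9, -0.1, 0.4]
opening: 0.969
grasp_force: 0.0
time_s: 33.65
position: [0.4536, 0.0296, 0.3577]
tcp_rot: [[0.002, 1.0, 0.003], [1.0, -0.002, -0.0], [-0.0, 0.003, -1.0]]
force: [-0.1, -0.5, -0.5]
opening: 0.997
grasp_force: 0.0
time_s: 33.95
position: [0.4538, 0.028, 0.3564]
tcp_rot: [[0.001, 1.0, 0.001], [1.0, -0.001, -0.001], [-0.001, 0.001, -1.0]]
force: [-0.2, 0.6, 0.3]
opening: 1.0
grasp_force: 0.0
R 309 [ 0.589 -0.242  0.108] 0.116
G 229 [ 0.585 -0.109  0.102] 0.11
W 329 [ 0.451 -0.095  0.15 ] 0.164
Wh 69 [ 0.465 -0.249  0.109] 0.118
```

View pics/s4.png

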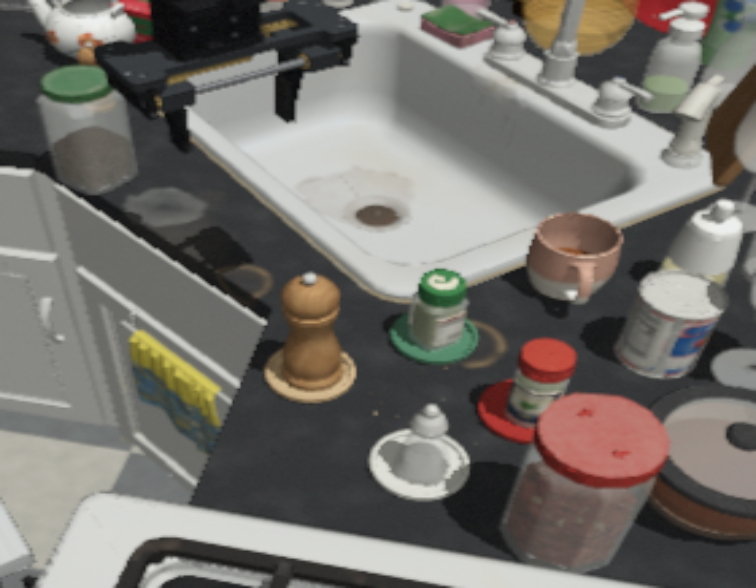

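All four seasonings stand upright in their own coasters: mill (310,340), green (438,310), red (540,385), salt (428,445). Both storage jars stand where they were, and the gripper is clear. I hand the job in.

```bash
python3 -c "
from rig import bot; print(bot.hand_in())"
```

```text
the job is handed in; nothing more can be done
None
```

The job is handed in at about 34 s: all four seasonings stand upright in their own coasters, both storage jars are where they stood, and nothing was knocked over.

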